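# Lock the rotator drive and seat its keyed spindle

### The arm

A 7-joint arm with a two-finger parallel gripper is mounted at the origin on a cart in front of the work surface, level with it; the furniture and walls round the work are solid. World frame = base frame: x ahead of the robot, y to its left, z up, the work surface at z = 0. Lengths are in m, angles in rad, forces in N, time in s.
With the tool pointing down it reaches from about 0.425 to 0.925 m from the base axis. Payload 6.8 kg.
Tool frame: the origin (TCP) lies at the very end of the fingers, on their centre line; the grasp point (between the pads) lies 19 mm behind it; z points along the fingers, y is the line along which they close (so a half turn about z gives the same grasp; the last joint's range is limited). The gripper opens to 85 mm and grips with 20 to 120 N. Pads are 22 mm wide; open, the fingers measure 114 mm over their backs; the gripper's body (76 mm by 85 mm) begins 54 mm behind the grasp point. The pads swing forward as they close: fully open they stand 13 mm farther back than shut.
Start: joints at [1.017, 0.477, 0.022, 1.555, -0.011, 1.109, -0.083], TCP at [0.291, -0.609, 0.231] pointing down, gripper open.
Joint ranges: [-2.96, 2.96], [-0.34, 2.1], [-1.41, 1.46], [0.24, 2.44], [-1.37, 4.51], [0.17, 1.92], [-2.96, 2.96]. Speed limits (rad/s): [2.39, 2.39, 3.14, 3.14, 3.14, 3.14, 3.14].

### API

Orientations are given as a rotation vector (axis times angle).
In Python, from bench import get_obs, viewer, r gives the robot as it stands. The module is installed in compiled form; this text tells all that it offers.
- The arm moves only by the tool play_rows, never from a script. Its argument "commands" is a list that holds one entry, the list of rows, each a list of 5 numbers: the gripper's target within -1 to 1 (shut at 1, half-way at 0, fully open at -1), then the shift along the tool's x, y, z scaled (see below), then the turn about the tool's z scaled (see below). A call has 1 to 12 rows; each row is the pose to reach, as a shift and turn from the pose commanded when the call began, along the tool's axes at that moment; what a row does not reach only later rows make up. The controller multiplies each number of a shift by 0.2 m and each number of a turn by pi/2 rad. A row lasts 1/12 s, in which the tool goes at most 41.7 mm and 7.16 degrees, less where a joint would pass 70% of its speed; a pose out of reach is approached as far as the arm can. A call with a number of a shift or a turn outside -1 to 1 is refused whole. A call with a gripper value outside its range is refused whole. The fingers move at their own pace and stop on an object; "grip_force" is the grip in N (left out, the last holds). Time passes only in rows, so rows that repeat a pose let the fingers close. It gives the time, the measured TCP pose, the force, the opening and the grip force at its end, in the units of the state.
- get_obs(): the state, without advancing time (a new reading comes with each control period).
- viewer.grab_frame(name): name is "side" or "top"; returns a dict with "pixels" (384x512x3 uint8, red, green, blue), "fovy" (degrees; the focal length in pixels is half the picture's height over the tangent of half this angle, whatever the lens; pixels are square), "cx", "cy" (the principal point, pixels), "world_to_cam" (4x4, takes a point from world to camera coordinates). Camera axes: x right, y up, looking along -z (the intrinsics and any distortion apply to the point x, -y, -z); pixel columns grow to the right and rows downward; lengths in m; the calibration is good to about 2 mm. A picture is of the moment at which its call begins. There is no depth.
- r.hand_in(): hands the job in; it is judged then, once.
Trained networks look in a picture, given as the dict that the camera call returned (one of the last four; its "shot" number tells which), for a name from the list of things; names that differ only in an ending like _2 or _b are one class to them, and where a whole thing is asked for, a point or a joint stands for the part that bears it (a point fixed in the world has none). Each returns a list of dicts, best first, with "score" (0 to 1); they miss things now and then, are a little off and sometimes report something else, mostly with a low value. They report only what shows in the picture. A call takes as long as a camera call. They do not tell look-alikes from the thing itself.
- viewer.trace(picture, thing): "pixels" (384x512 bool, what is visible of it) and "rect" ([left, top, right, bottom] in pixels, round what is visible of it).
The state is a dict: "clock": time; "joints": joint angles; "qvel": joint speeds; "tau": joint torques, N m; "tcp_pos": TCP position; "orientation": TCP orientation; "contact_force": force on the tool from outside, world axes, zero at the start; "moment": the same for the moment, N m; "grip_width": finger opening in m; "gripper_force": force on a finger pad.
Only numpy, scipy, OpenCV 4.12 (cv2) and the standard library are available. Lean on these libraries where they do the work, as an engineer would, in place of code of your own. Each camera call takes 0.05 s, during which the arm holds its last target. There are 200 camera calls.

### The job

Get the bench rotator ready: first take the flat lock blade out of the parts stand and push it all the way down through the window of the hub's arm into the slot of the housing, until its handle rests on the arm, so that the hub cannot turn. Then take the keyed spindle from the stand, start its nose in the hub, turn it until the key slips into the keyway, and press it fully home against the spring so that its collar lies flat on the hub. Finish while still gripping the spindle and pressing it home - do not let go, the spring would push it out again; do not knock over or shove the vial, the dish or the marker that lie about.

Things in the scene. Friction and masses are not known exactly. Their poses are not given: they have to be found in the camera images.
- blade_grip (a point): Lock blade, ~50 g: flat steel blade 4 mm thick (x), 20 mm wide (y), reaching 30 mm below its shoulder, under a black handle 14 mm thick (x), 26 mm wide (y), 36 mm tall. Point: centre of the handle, 18 mm above the shoulder (handle's underside), 48 mm above the blade's lower end; z up. Either way round fits. Starts upright in the stand, blade 22 mm deep.
- spindle_grip (a point): Keyed spindle, ~160 g: steel shaft 20 mm thick, 42 mm long, under a collar 40 mm wide, 8 mm thick, and a black flat-sided knob 34 mm long (x), 18 mm thick (y), 42 mm tall. Point: on the axis in the knob, 18 mm below its top, 24 mm above the collar's top, 32 above its underside, 74 above the shaft's lower end; z up. Starts upright, nose 14 mm deep in the stand.
- spindle_key (a point): Lower end of the spindle's key, 16 mm above the shaft's lower end and 58 mm below spindle_grip, 15 mm from the axis on the +x side (in line with the knob's long side). The key is a rib 6 mm wide from here up to the collar; below it the shaft is a plain round nose with a 2 mm bevel.
- stand: Parts stand, a fixed white block 70 (x) x 150 (y) x 30 mm; origin under its centre. The blade stands in a slot at y = +40 mm, the spindle in a hole at y = -40 mm of its own frame.
- drive: Rotator drive, a fixed grey housing 120 mm (x) by 140 mm (y), top 45 mm above the table; origin on the table under the hub's axis, from which the housing reaches 62 mm to -y and 78 mm to +y.
- lock_slot (a point): Centre of the lock slot at the height of the arm's top (52 mm above the table), 46 mm from the hub's axis towards the drive's +y; axes as the drive. The slot in the housing, its mouth 7 mm lower, is 6.5 mm wide (x), 22.5 mm long (y); the arm's window above it 9 by 25 mm. With the blade fully in, its shoulder is on the arm and blade_grip 18 mm above this point.
- hub_mouth (a point): Centre of the hub's mouth on its top face, 70 mm above the table; turns with the hub. The steel hub is 48 mm across, its round bore 22 mm wide. A spring plate in the bore lies 34 mm below the mouth. The nose goes in 16 mm before the key meets the face (unless over the keyway). Fully home, the collar rests on the face and spindle_grip is 32 mm above this point.
- keyway (a point): Outer end of the keyway in the hub's top face, 17 mm from the axis on the hub's +x side: a slot 8 mm wide from the bore to here, open at the top and as deep as the bore. Turns with the hub.
- hub (a joint): Angle of the hub and its arm in the drive, 0 with the arm's window exactly over the slot, positive anticlockwise from above; it turns against slight friction, -0.5 to 0.5 rad, unless the blade locks it (then it has about 0.07 rad of play each way).
- ejector (a joint): Travel of the spring-loaded plate in the bore, 0 at rest, growing as it is pressed down, about 0.008 with the spindle home; the spring pushes with about 4 N at first and 10 N at home.
- vial_small: Bystander: small vial with black cap, 27 mm wide, 50 mm tall; origin under its centre.
- petri: Bystander: clear flat dish, 89 mm wide, 18 mm tall; origin under its centre.
- marker: Bystander: marker pen 138 mm long along y, 14 mm thick; origin under its centre.
There are look-alikes about, which are no part of the job. There is more than one size of the part that bears blade_grip; the job needs the smallest.

How it is judged:
By the outcome, as a careful person would: the job done as asked, in the order asked, and still so for the second after the job is handed in, while the arm keeps its last pose, push and grip.
It also fails if it takes over 64 s, if anything falls off the work surface, if the arm or the gripper's body presses on something with over 40 N, if the wrist force passes 120 N, or if a joint passes its speed limit or range.

## Working session

There is one attempt and no reset: what is moved stays moved. The work goes in short steps, Python scripts to look and compute and a tool call to move; the robot and the scene stay as the last step left them, time stands still between calls to the robot, and variables do not carry over. Pictures are saved under pics/ and viewed, at most 10 in all, crops included, and the job is handed in when it is done.

Besides the shell and the picture viewer there is one more tool, called after "Call:" as a command line: name --argument value ..., lists and objects as JSON in quotes. play_rows: Moves the arm, as the interface text tells. Shifts and turns lie within -1 to 1; 1 stands for 0.2 m of shift or pi/2 rad of turn. Its arguments: {"type":"object","properties":{"commands":{"type":"array","items":{"type":"array","items":{"type":"array","items":{"type":"number","minimum":-1,"maximum":1}}}},"grip_force":{"type":"number"}},"required":["commands"]}

```bash
mkdir -p pics
python3 - <<'E'
from bench import get_obs, viewer, r
import cv2,numpy as np,pickle
o=get_obs();print(o)
for n in("top","side"):
    f=viewer.grab_frame(n);print(n,{k:v for k,v in f.items() if k!="pixels"})
    cv2.imwrite(f"pics/{n}0.png",f["pixels"][:,:,::-1]);pickle.dump(f,open(f"{n}0.pkl","wb"))
    for t in("blade_grip","spindle_grip","stand","drive","hub","vial_small","petri","marker"):
        print(t,[(round(d["score"],2),d["rect"]) for d in viewer.trace(f,t)])
E
```

```text
{'clock': 0.0, 'joints': array([ 1.01686756,  0.4778258 ,  0.02234042,  1.55646466, -0.01148369,
        1.10928481, -0.08309611]), 'qvel': array([-0.00091928, -0.00112221,  0.00038912, -0.00042799,  0.00126404,
        0.00014141, -0.00064066]), 'tau': array([-1.16843054e-03, -5.96455336e+01,  1.60766646e+00, -2.81191581e+01,
        1.24868233e-02,  9.49292618e-03, -2.50317373e-05]), 'tcp_pos': array([ 0.29078825, -0.60849224,  0.23030292]), 'orientation': array([-3.06212544e+00, -6.94178881e-01,  8.76807553e-04]), 'contact_force': array([ 0.73032017, -0.01467603, -0.42427883]), 'moment': array([-0.0230513 ,  0.02558793, -0.0205725 ]), 'gripper_force': 0.0, 'grip_width': 0.08575456682787705}
top {'fovy': 51.35711407778889, 'cx': 252.08661946490062, 'cy': 196.48310482896588, 'world_to_cam': array([[-0.02376073, -0.99971164, -0.00347402,  0.0305743 ],
       [ 0.9968149 , -0.02395621,  0.07606673, -0.44885802],
       [-0.07612802, -0.00165555,  0.99709668, -1.14224401],
       [ 0.        ,  0.        ,  0.        ,  1.        ]]), 'shot': 1}
blade_grip [(0.69, [296.4, 192.0, 310.7,
[... 554 characters left out ...]
8954386712074, 'world_to_cam': array([[-0.87433629, -0.48522752, -0.00950248,  0.40859225],
       [ 0.28931797, -0.53684534,  0.79252268, -0.18742689],
       [-0.38965517,  0.6901821 ,  0.60976841, -0.93057625],
       [ 0.        ,  0.        ,  0.        ,  1.        ]]), 'shot': 2}
blade_grip [(0.62, [228.7, 127.2, 241.0, 153.6]), (0.56, [248.2, 149.7, 257.7, 167.4]), (0.51, [273.6, 160.6, 283.3, 189.9])]
spindle_grip []
stand [(0.98, [234.7, 143.9, 289.1, 182.2])]
drive [(0.93, [154.6, 184.0, 232.6, 244.7])]
hub [(0.7, [168.4, 194.4, 204.1, 220.3])]
vial_small [(0.6, [271.4, 188.7, 283.6, 212.2])]
petri [(0.7, [221.1, 308.2, 270.0, 351.4])]
marker [(0.38, [223.9, 310.8, 269.5, 352.6])]
```

Run:
```python
import cv2
a=cv2.imread("pics/top0.png")[110:280,120:370]; b=cv2.imread("pics/side0.png")[110:360,140:340]
cv2.imwrite("pics/topc.png",cv2.resize(a,None,fx=3.2,fy=3.2,interpolation=cv2.INTER_CUBIC))
cv2.imwrite("pics/sidec.png",cv2.resize(b[:160],None,fx=4,fy=3.75,interpolation=cv2.INTER_CUBIC))
```

```text
(no output)
```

View pics/topc.png

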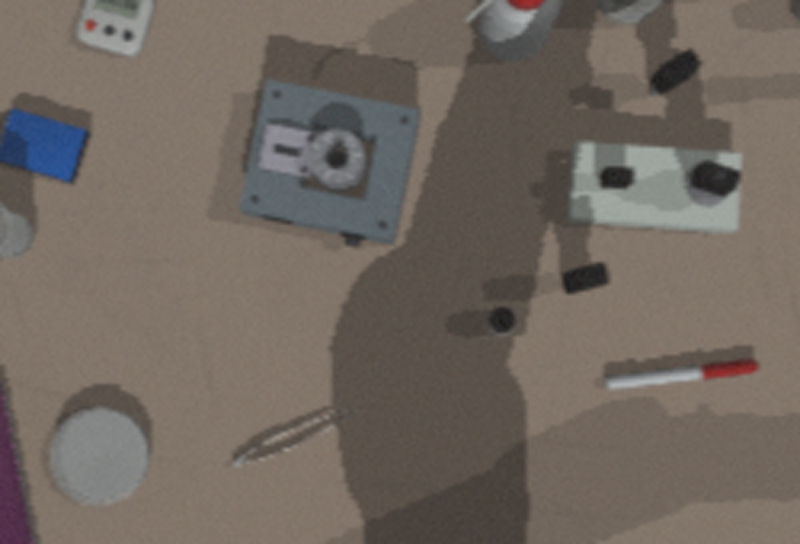

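View pics/sidec.png

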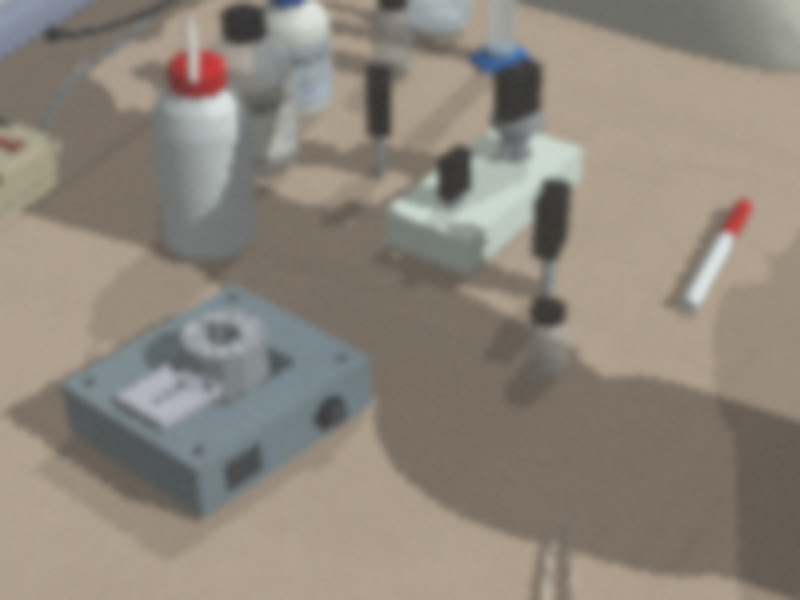

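```bash
cat > h.py <<'E'
import numpy as np,cv2
from scipy.optimize import minimize
from scipy.spatial.transform import Rotation as R
def proj(f,P):
    P=np.atleast_2d(P);M=f["world_to_cam"];c=P@M[:3,:3].T+M[:3,3]
    F=f["pixels"].shape[0]/2/np.tan(np.radians(f["fovy"])/2)
    return np.c_[f["cx"]+F*c[:,0]/-c[:,2], f["cy"]+F*c[:,1]/c[:,2]]
def ray(f,uv,z):
    M=f["world_to_cam"];F=192/np.tan(np.radians(f["fovy"])/2)
    d=M[:3,:3].T@np.array([(uv[0]-f["cx"])/F,-(uv[1]-f["cy"])/F,-1]);o=-M[:3,:3].T@M[:3,3]
    return o+d*(z-o[2])/d[2]
def pl(p,yaw,Q): # place local points
    return np.atleast_2d(Q)@R.from_euler("z",yaw).as_matrix().T+np.array(p)
def box(x0,x1,y0,y1,z0,z1): return np.array([[x,y,z] for x in(x0,x1) for y in(y0,y1) for z in(z0,z1)])
def sil(f,P,S=8):
    h=cv2.convexHull(((proj(f,P)+.5)*S-.5).astype(np.float32))
    im=np.zeros((384*S,512*S),np.uint8);cv2.fillConvexPoly(im,np.round(h*16).astype(int),255,shift=4)
    return cv2.resize(im,(512,384),interpolation=cv2.INTER_AREA)/255.
def hullmask(m):
    p=np.argwhere(m)[:,::-1].astype(np.float32);h=cv2.convexHull(p);im=np.zeros(m.shape,np.uint8)
    cv2.fillConvexPoly(im,h.astype(int),1);return im.astype(float)
def fit(Q,obs,p0,z=0):
    c=lambda p:sum(np.abs(sil(f,pl([p[0],p[1],z],p[2],Q),4)-m).sum() for f,m in obs)
    s=np.array(p0)+np.array([[0,0,0],[.01,0,0],[0,.01,0],[0,0,.1]])
    r=minimize(c,p0,method="Nelder-Mead",options=dict(initial_simplex=s,xatol=1e-4,fatol=.1))
    return r.x,r.fun
E
cat > m.py <<'E'
from bench import viewer
from h import *
import pickle
fs=[viewer.grab_frame(n) for n in("top","side")];pickle.dump(fs,open("fs.pkl","wb"))
STAND=box(-.035,.035,-.075,.075,0,.03);DRIVE=box(-.06,.06,-.062,.078,0,.045)
for nm,Q,hh in(("stand",STAND,.03),("drive",DRIVE,.045)):
    ob=[]
    for f in fs:
        m=viewer.trace(f,nm)[0]["pixels"]
        k=cv2.connectedComponentsWithStats(m.astype(np.uint8));L=1+np.argmax(k[2][1:,4]);ob.append((f,hullmask(k[1]==L)))
    c=np.argwhere(ob[0][1]).mean(0)[::-1];g=ray(fs[0],c,hh)
    for o in(ob,ob[:1],ob[1:]): 
        p,e=fit(Q,o,[g[0],g[1],-.1 if nm=="drive" else 0]);print(nm,p.round(4),round(e,1),[x[1].sum() for x in o])
E
python3 m.py
```

```text
stand [ 0.5286 -0.1932 -0.0947] 181.1 [np.float64(1458.0), np.float64(1090.0)]
stand [ 0.5282 -0.1927 -0.1041] 103.0 [np.float64(1458.0)]
stand [ 0.5296 -0.1952 -0.0838] 67.0 [np.float64(1090.0)]
drive [ 0.5535  0.0926 -0.2101] 2317.0 [np.float64(2161.0), np.float64(763.0)]
drive [ 0.5534  0.0931 -0.2192] 102.7 [np.float64(2161.0)]
drive [0.6167 0.0369 0.721 ] 1556.2 [np.float64(763.0)]
```

```bash
cat > ov.py <<'E'
from h import *
import pickle
fs=pickle.load(open("fs.pkl","rb"))
def overlay(name,polys,rois,S=8):
    out=[]
    for f,(x0,y0,x1,y1) in zip(fs,rois):
        im=cv2.resize(f["pixels"][y0:y1,x0:x1,::-1],None,fx=S,fy=S,interpolation=cv2.INTER_CUBIC)
        for P,c in polys:
            q=((proj(f,P)-[x0,y0]+.5)*S-.5)
            cv2.polylines(im,[np.round(q*16).astype(int)],True,c,1,cv2.LINE_AA,4)
        out.append(im)
    w=max(i.shape[1] for i in out)
    out=[cv2.copyMakeBorder(i,0,0,0,w-i.shape[1],0) for i in out]
    cv2.imwrite(name,np.vstack(out))
def rect(a,b,z,cx=0,cy=0): return np.array([[cx-a/2,cy-b/2,z],[cx+a/2,cy-b/2,z],[cx+a/2,cy+b/2,z],[cx-a/2,cy+b/2,z]])
def circ(d,z,cx=0,cy=0): t=np.linspace(0,6.283,30);return np.c_[cx+d/2*np.cos(t),cy+d/2*np.sin(t),0*t+z]
E
python3 - <<'E'
from bench import viewer
from h import *; from ov import *
DRIVE=box(-.06,.06,-.062,.078,0,.045)
fs[:]=[viewer.grab_frame(n) for n in("top","side")];pickle.dump(fs,open("fs.pkl","wb"))
ob=[(f,hullmask(viewer.trace(f,"drive")[0]["pixels"])) for f in fs]
for o in(ob,ob[1:]): p,e=fit(DRIVE,o,[.5534,.0931,-.2]);print(p.round(4),round(e,1))
d=fit(DRIVE,ob,[.5534,.0931,-.2])[0]; print(d)
s=[.5286,-.1932,-.0947]
D=lambda Q:pl([d[0],d[1],0],d[2],Q); S_=lambda Q:pl([s[0],s[1],0],s[2],Q)
g,rd,y=(0,255,0),(0,0,255),(0,255,255)
P=[(D(rect(.12,.14,.045,0,.008)),g),(D(circ(.048,.07)),rd),(D(circ(.022,.07)),rd),(D(rect(.009,.025,.052,0,.046)),y),(D([[0.011,-.004,.07],[.017,-.004,.07],[.017,.004,.07],[.011,.004,.07]]),y),
(S_(rect(.07,.15,.03)),g),(S_(rect(.014,.026,.038,0,.04)),rd),(S_(rect(.014,.026,.074,0,.04)),rd),(S_(circ(.04,.066,0,-.04)),y),(S_(rect(.034,.018,.108,0,-.04)),rd)]
overlay("pics/ov1.png",P,[(190,130,290,190),(150,180,250,250)],8) if 0 else None
out=[]
overlay("pics/a.png",P,[(192,130,256,188),(152,182,236,246)],6);overlay("pics/b.png",P,[(296,145,360,188),(230,118,296,186)],6)
a,b=cv2.imread("pics/a.png"),cv2.imread("pics/b.png");h=max(a.shape[0],b.shape[0])
o=np.hstack([cv2.copyMakeBorder(i,0,h-i.shape[0],0,0,0) for i in(a,b)]);print(o.shape);k=min(800/o.shape[1],600/o.shape[0])
cv2.imwrite("pics/ov1.png",cv2.resize(o,None,fx=k,fy=k))
E
```

```text
[ 0.556   0.0921 -0.227 ] 293.5
[ 0.5572  0.0894 -0.2327] 74.5
[ 0.55598643  0.09208933 -0.22700149]
(732, 900, 3)
```

View pics/ov1.png

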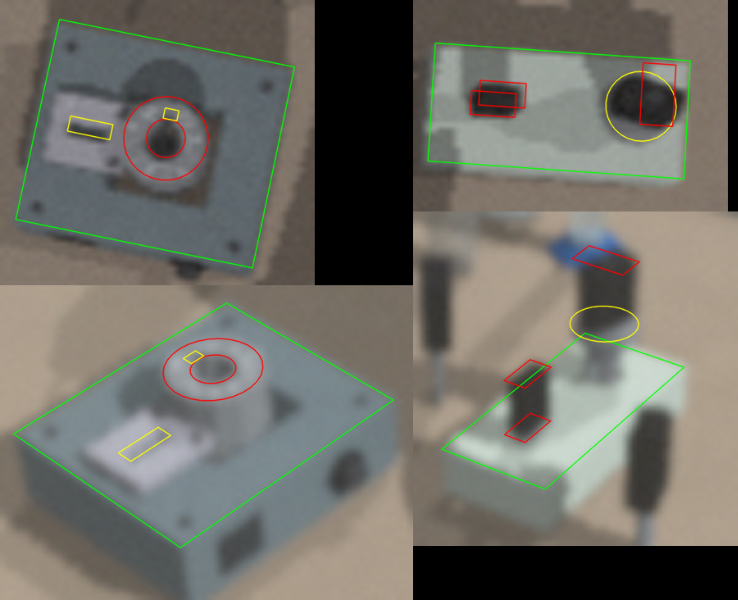

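Run:
```python
from h import *; from ov import *
s=[.5286,-.1932,-.0947]; c=pl([s[0],s[1],0],s[2],[0,-.04,0])[0];b=pl([s[0],s[1],0],s[2],[0,.04,0])[0];print("spindle",c,"blade",b)
def dark(f,P,r=14,th=62):
    u=proj(f,P)[0];g=f["pixels"].max(2).astype(int);m=(g<th)
    n,L,st,ce=cv2.connectedComponentsWithStats(m.astype(np.uint8));l=L[int(round(u[1])),int(round(u[0]))];print("dark",u.round(1),st[l] if l else None);return (L==l).astype(float) if l else m*0.
K=box(-.017,.017,-.009,.009,.066,.108);H=box(-.007,.007,-.013,.013,.038,.074)
ok=[(f,dark(f,c+[0,0,.09])) for f in fs]
for y0 in(0,.5,1,1.5,2,2.5):
    p,e=fit(K,ok,[c[0],c[1],y0]);p2,e2=fit(K,ok[:1],[c[0],c[1],y0]);print(y0,p.round(4),round(e,1),p2.round(4),round(e2,1))
hb=[(f,dark(f,b+[0,0,.056])) for f in fs]
for o in(hb,hb[:1],hb[1:]):p,e=fit(H,o,[b[0],b[1],s[2]]);print("blade",p.round(4),round(e,1))
f=fs[0];A=cv2.resize(f["pixels"][150:184,198:240,::-1],None,fx=12,fy=12,interpolation=cv2.INTER_CUBIC)
B=cv2.resize(fs[1]["pixels"][190:226,164:210,::-1],None,fx=8,fy=8,interpolation=cv2.INTER_CUBIC)
C=cv2.resize(f["pixels"][155:182,332:356,::-1],None,fx=8,fy=8,interpolation=cv2.INTER_CUBIC)
o=np.zeros((600,800,3),np.uint8)
A=cv2.resize(A,None,fx=.8,fy=.8)
o[:A.shape[0],:A.shape[1]]=A;o[:B.shape[0],410:410+B.shape[1]]=B;o[340:340+C.shape[0],410:410+C.shape[1]]=C
o=cv2.convertScaleAbs(o,alpha=1.4);cv2.imwrite("pics/z1.png",o)
```

```text
spindle [ 0.52481766 -0.23302077  0.        ] blade [ 0.53238234 -0.15337923  0.        ]
dark [343.8 164.8] [336 161  15  10 109]
dark [268.5 133. ] [265 129   8  13  83]
0 [ 0.5233 -0.2293  0.4912] 170.1 [ 0.5238 -0.2287  1.3197] 34.0
0.5 [ 0.5233 -0.2295  0.4887] 170.2 [ 0.5235 -0.2297  1.3502] 32.6
1 [ 0.5244 -0.2322  1.9171] 123.0 [ 0.524  -0.2297  1.1157] 34.5
1.5 [ 0.5231 -0.2298  1.9201] 122.7 [ 0.5242 -0.2303  1.5282] 34.9
2 [ 0.5233 -0.23    1.8937] 122.8 [ 0.5235 -0.2302  1.3939] 32.3
2.5 [ 0.5234 -0.2307  1.9005] 122.5 [ 0.5199 -0.2246  2.3311] 84.1
dark [312.7 164.7] [308 162   9   6  48]
dark [252.8 156. ] [251 151   5  11  44]
blade [ 0.5313 -0.1519  0.4899] 73.6
blade [ 0.5327 -0.153  -0.0229] 27.0
blade [ 0.5308 -0.1509  0.4978] 41.3
```

View pics/z1.png

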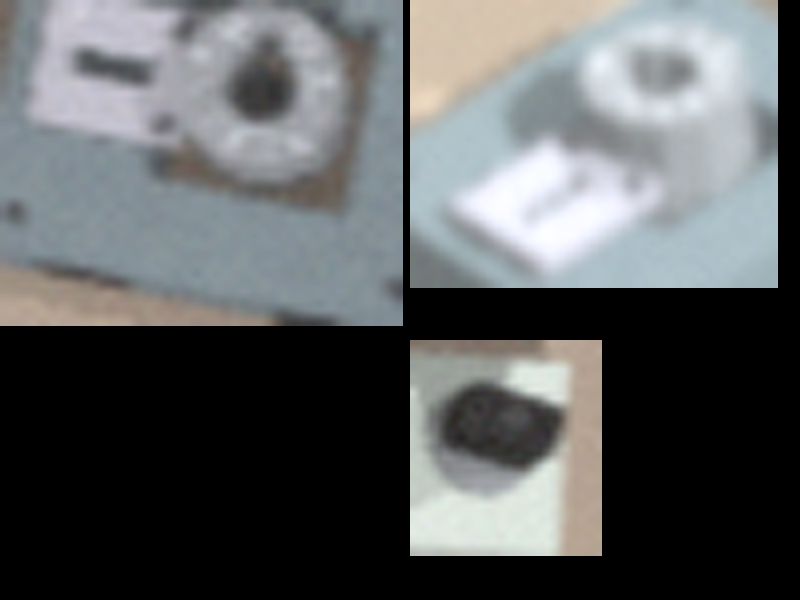

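Run:
```python
from h import *; from ov import *
for uv in((303.5,196),(332.6,133.8)):
    for z in(.06,.09,.12): p=ray(fs[0],uv,z);print(uv,z,p.round(3),"side->",proj(fs[1],p)[0].round(1))
A=cv2.resize(fs[1]["pixels"][120:165,236:296,::-1],None,fx=13,fy=13,interpolation=cv2.INTER_LANCZOS4)
cv2.imwrite("pics/z2.png",cv2.convertScaleAbs(A,alpha=1.3))
```

```text
(303.5, 196) 0.06 [ 0.444 -0.124  0.06 ] side-> [277.  168.9]
(303.5, 196) 0.09 [ 0.442 -0.12   0.09 ] side-> [277.6 160.3]
(303.5, 196) 0.12 [ 0.44  -0.116  0.12 ] side-> [278.1 151.4]
(332.6, 133.8) 0.06 [ 0.618 -0.212  0.06 ] side-> [236.4 137.5]
(332.6, 133.8) 0.09 [ 0.611 -0.206  0.09 ] side-> [237.2 130. ]
(332.6, 133.8) 0.12 [ 0.605 -0.2    0.12 ] side-> [238.  122.2]
```

View pics/z2.png

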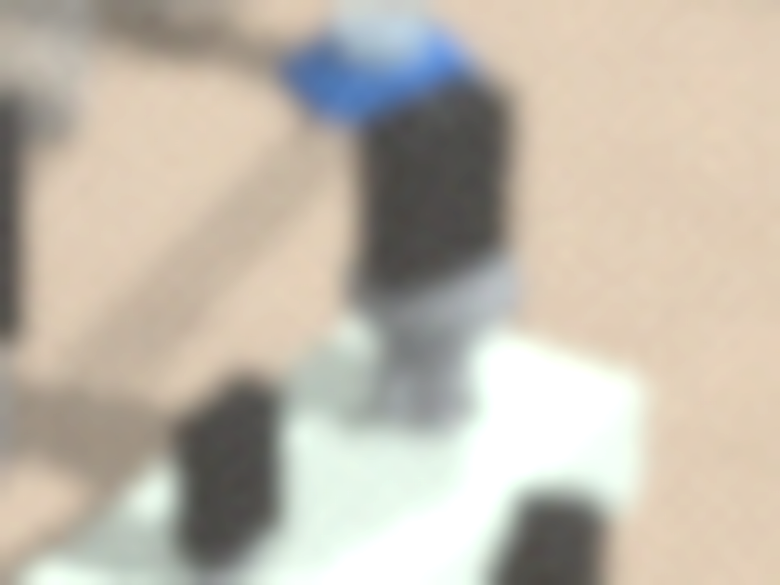

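Call:
play_rows --commands '[[[0, 1, -0.74, 0, -0.658], [0, 1, -0.74, 0, -0.658], [0, 1, -0.74, 0, -0.658], [0, 1, -0.74, 0, -0.658], [0, 1, -0.74, 0, -0.658], [0, 1, -0.74, 0, -0.658], [0, 1, -0.74, 0, -0.658], [0, 1, -0.74, 0, -0.658], [0, 1, -0.74, 0, -0.658], [0, 1, -0.74, 0, -0.658]]]' --grip_force 40

```text
clock: 2.23
tcp_pos: [0.4078, -0.3892, 0.2315]
orientation: [2.319, 2.119, 0.0]
contact_force: [0.1, -0.0, -0.0]
grip_width: 0.0428
gripper_force: 0.0
```

```bash
cat > go.py <<'E'
import sys,numpy as np
from bench import get_obs
from scipy.spatial.transform import Rotation as R
o=get_obs();M=R.from_rotvec(o["orientation"]).as_matrix();psi=np.arctan2(M[1,0],M[0,0])
print("t",round(o["clock"],2),"tcp",o["tcp_pos"].round(4),"psi",round(psi,4),"tilt",M[:2,2].round(4),"F",o["contact_force"].round(1),"M",o["moment"].round(2),"w",round(o["grip_width"],4),"gf",round(o["gripper_force"],1),"j7",round(o["joints"][6],2))
if len(sys.argv)>4:
    x,y,z,p=map(float,sys.argv[1:5]);d=M.T@(np.array([x,y,z])-o["tcp_pos"]);t=-((p-psi+np.pi)%(2*np.pi)-np.pi)
    print("shift",(d/.2).round(4),"turn",round(t/(np.pi/2),4),"rows",round(max(np.linalg.norm(d)/.0417,abs(t)/.125),1))
E
python3 go.py .532 -.153 .11 1.48
```

```text
t 2.23 tcp [ 0.4078 -0.3892  0.2315] psi 1.481 tilt [ 0.0003 -0.0002] F [ 0.1 -0.  -0. ] M [ 0.03 -0.01 -0.02] w 0.0428 gf 0.0 j7 0.48
shift [1.2319 0.5123 0.6072] turn 0.0006 rows 7.0
```

Call:
play_rows --commands '[[[0, 1, 0.5, 0.3, 0], [0, 1, 0.5, 0.3, 0], [0, 1, 0.5, 0.3, 0], [0, 1, 0.5, 0.3, 0], [0, 1, 0.5, 0.3, 0], [0, 1, 0.5, 0.3, 0], [0, 1, 0.5, 0.3, 0], [0, 1, 0.5, 0.3, 0]]]'

```text
clock: 2.9
tcp_pos: [0.5261, -0.1977, 0.1709]
orientation: [-2.318, -2.119, 0.0]
contact_force: [0.1, -0.3, -0.1]
grip_width: 0.0427
gripper_force: 0.0
```

```bash
python3 go.py .532 -.153 .037 1.48
```

```text
t 2.9 tcp [ 0.5261 -0.1977  0.1709] psi 1.4813 tilt [-0.0006  0.0007] F [ 0.1 -0.3 -0.1] M [-0.01 -0.01  0.01] w 0.0427 gf 0.0 j7 0.01
shift [0.2246 0.0101 0.6697] turn 0.0008 rows 3.4
```

Call:
play_rows --commands '[[[0, 0.225, 0.01, 0.1, 0], [0, 0.225, 0.01, 0.2, 0], [0, 0.225, 0.01, 0.4, 0], [0, 0.225, 0.01, 0.55, 0], [0, 0.225, 0.01, 0.67, 0], [0, 0.225, 0.01, 0.67, 0], [0, 0.225, 0.01, 0.67, 0]]]'

```text
clock: 3.48
tcp_pos: [0.5306, -0.1561, 0.0369]
orientation: [-2.323, -2.113, 0.003]
contact_force: [0.7, -1.2, -0.1]
grip_width: 0.043
gripper_force: 0.0
```

```bash
python3 go.py .532 -.153 .037 1.48
python3 - <<'E'
from bench import viewer
from ov import *
fs[:]=[viewer.grab_frame(n) for n in("top","side")];pickle.dump(fs,open("fs.pkl","wb"))
s=[.5286,-.1932,-.0947];S_=lambda Q:pl([s[0],s[1],0],s[2],Q)
P=[(S_(rect(.014,.026,.074,0,.04)),(0,0,255)),(S_(rect(.014,.026,.038,0,.04)),(0,0,255))]
overlay("pics/g1.png",P,[(280,130,360,190),(222,110,302,190)],5)
a=cv2.imread("pics/g1.png");cv2.imwrite("pics/g1.png",np.hstack([a[:300],a[300:600]]))
E
```

```text
t 3.48 tcp [ 0.5306 -0.1561  0.0369] psi 1.4766 tilt [-0.0023 -0.0003] F [ 0.7 -1.2 -0.1] M [-0.02  0.01  0.01] w 0.043 gf 0.0 j7 -0.16
shift [ 0.0161  0.0055 -0.0004] turn -0.0022 rows 0.1
```

View pics/g1.png

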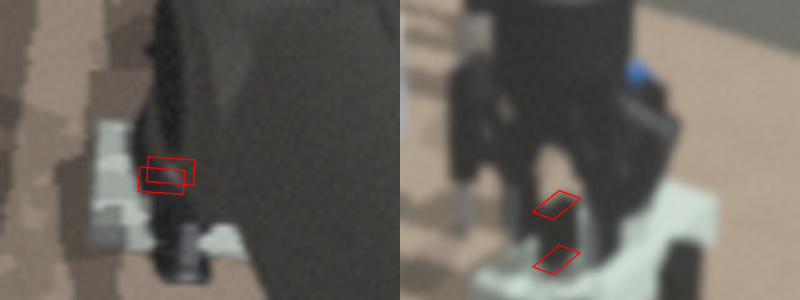

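Call:
play_rows --commands '[[[1, 0.015, 0, 0, 0], [1, 0.015, 0, 0, 0], [1, 0.015, 0, 0, 0], [1, 0.015, 0, 0, 0], [1, 0.015, 0, 0, 0], [1, 0.015, 0, 0, 0], [1, 0.015, 0, 0, 0]]]' --grip_force 40

```text
clock: 4.17
tcp_pos: [0.5331, -0.1516, 0.0389]
orientation: [2.319, 2.116, 0.002]
contact_force: [-1.2, 0.7, 7.5]
grip_width: 0.013
gripper_force: 40.6
```

```bash
python3 go.py .532 -.153 .037 1.48
```

```text
t 4.17 tcp [ 0.5331 -0.1516  0.0389] psi 1.4795 tilt [ 0.0026 -0.0006] F [-1.2  0.7  7.5] M [0.16 0.18 0.03] w 0.013 gf 40.6 j7 -0.16
shift [-0.0074 -0.0051  0.0096] turn -0.0003 rows 0.1
```

Call:
play_rows --commands '[[[1, 0, 0, -0.05, 0], [1, 0, 0, -0.15, 0], [1, 0, 0, -0.35, 0], [1, 0, 0, -0.55, 0], [1, 0, 0, -0.7, 0], [1, 0, 0, -0.7, 0], [1, 0, 0, -0.7, 0]]]'

```text
clock: 4.75
tcp_pos: [0.5331, -0.1519, 0.1801]
orientation: [2.318, 2.114, 0.004]
contact_force: [-0.7, -0.2, -1.0]
grip_width: 0.0136
gripper_force: 40.2
```

```bash
python3 go.py .567 .137 .15 1.344
```

```text
t 4.75 tcp [ 0.5331 -0.1519  0.1801] psi 1.4791 tilt [ 0.0047 -0.0015] F [-0.7 -0.2 -1. ] M [0.03 0.04 0.07] w 0.0136 gf 40.2 j7 -0.07
shift [1.4542 0.0358 0.1489] turn 0.086 rows 7.0
```

Call:
play_rows --commands '[[[1, 0.8, 0.02, 0, 0.05], [1, 0.8, 0.02, 0, 0.05], [1, 0.8, 0.02, 0, 0.05], [1, 0.8, 0.02, 0, 0.05], [1, 0.8, 0.02, 0, 0.05], [1, 0.8, 0.02, 0, 0.05]]]'

```text
clock: 5.25
tcp_pos: [0.5494, 0.0102, 0.1762]
orientation: [-2.395, -2.03, 0.002]
contact_force: [0.3, -1.0, -1.1]
grip_width: 0.0136
gripper_force: 40.1
```

```bash
python3 go.py .567 .137 .12 1.344
```

```text
t 5.25 tcp [0.5494 0.0102 0.1762] psi 1.4064 tilt [-0.0025  0.0007] F [ 0.3 -1.  -1.1] M [-0.06 -0.05 -0.02] w 0.0136 gf 40.1 j7 -0.46
shift [ 0.6399 -0.0165  0.2811] turn 0.0397 rows 3.4
```

Call:
play_rows --commands '[[[1, 0.64, -0.016, 0.1, 0.04], [1, 0.64, -0.016, 0.2, 0.04], [1, 0.64, -0.016, 0.28, 0.04], [1, 0.64, -0.016, 0.28, 0.04], [1, 0.64, -0.016, 0.28, 0.04], [1, 0.64, -0.016, 0.28, 0.04], [1, 0.64, -0.016, 0.28, 0.04], [1, 0.64, -0.016, 0.28, 0.04]]]'

```text
clock: 5.92
tcp_pos: [0.5695, 0.1314, 0.1216]
orientation: [2.467, 1.943, -0.001]
contact_force: [0.6, -0.5, -0.6]
grip_width: 0.0138
gripper_force: 40.1
```

```bash
python3 go.py .567 .137 .12 1.344
python3 - <<'E'
from bench import viewer,get_obs
from ov import *
fs[:]=[viewer.grab_frame(n) for n in("top","side")];pickle.dump(fs,open("fs.pkl","wb"))
o=get_obs();t=o["tcp_pos"];M=R.from_rotvec(o["orientation"]).as_matrix();a=np.arctan2(M[1,0],M[0,0])-np.pi/2
B=lambda Q:pl(t+[0,0,.019],a,Q)
d=[.5555,.0923,-.225];D=lambda Q:pl([d[0],d[1],0],d[2],Q)
g,rd,y=(0,255,0),(0,0,255),(0,255,255)
P=[(B(rect(.014,.026,.018)),rd),(B(rect(.014,.026,-.018)),rd),(B(rect(.004,.020,-.018)),y),(B(rect(.004,.020,-.048)),y),(D(rect(.12,.14,.045,0,.008)),g),(D(rect(.009,.025,.052,0,.046)),y),(D(circ(.048,.07)),rd)]
overlay("pics/g2.png",P,[(180,120,260,200),(145,170,235,250)],6)
a=cv2.imread("pics/g2.png");print(a.shape);o=np.hstack([a[:480,:480],a[480:960]]);cv2.imwrite("pics/g2.png",cv2.resize(o,None,fx=.78,fy=.78))
E
```

```text
t 5.92 tcp [0.5695 0.1314 0.1216] psi 1.3346 tilt [ 0.0004 -0.0013] F [ 0.6 -0.5 -0.6] M [ 0.03  0.02 -0.  ] w 0.0138 gf 40.1 j7 -0.79
shift [ 0.0244 -0.0186  0.008 ] turn -0.006 rows 0.2
(960, 540, 3)
```

View pics/g2.png

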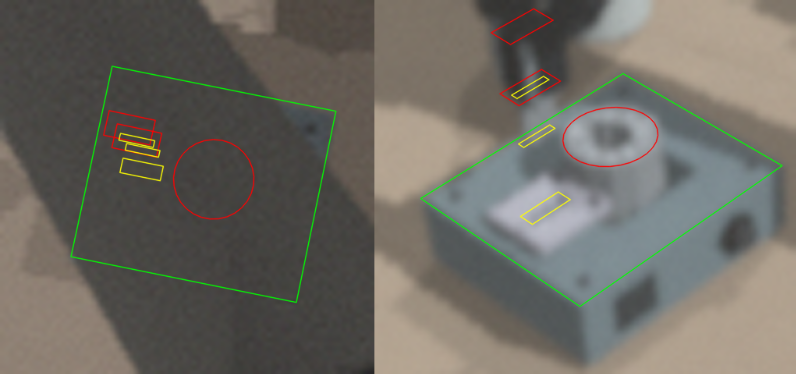

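Call:
play_rows --commands '[[[1, 0.03, -0.016, 0.05, -0.006], [1, 0.03, -0.016, 0.1, -0.006], [1, 0.03, -0.016, 0.1, -0.006], [1, 0.03, -0.016, 0.1, -0.006], [1, 0.03, -0.016, 0.1, -0.006], [1, 0.03, -0.016, 0.1, -0.006], [1, 0.03, -0.016, 0.1, -0.006], [1, 0.03, -0.016, 0.1, -0.006]]]'

```text
clock: 6.68
tcp_pos: [0.5675, 0.1406, 0.1016]
orientation: [2.455, 1.96, 0.001]
contact_force: [-0.6, 0.2, -0.2]
grip_width: 0.0134
gripper_force: 40.2
```

```bash
python3 go.py .5667 .1384 .09 1.345
```

```text
t 6.68 tcp [0.5675 0.1406 0.1016] psi 1.3474 tilt [0.0005 0.0001] F [-0.6  0.2 -0.2] M [-0.01 -0.    0.05] w 0.0134 gf 40.2 j7 -0.8
shift [-0.0118 -0.0014  0.0579] turn 0.0015 rows 0.3
```

Call:
play_rows --commands '[[[1, -0.01, -0.001, 0.05, 0.0015], [1, -0.01, -0.001, 0.055, 0.0015], [1, -0.01, -0.001, 0.055, 0.0015], [1, -0.01, -0.001, 0.055, 0.0015], [1, -0.01, -0.001, 0.055, 0.0015], [1, -0.01, -0.001, 0.055, 0.0015]]]'

```text
clock: 7.18
tcp_pos: [0.5668, 0.1388, 0.0905]
orientation: [2.457, 1.957, 0.001]
contact_force: [0.2, -0.0, -0.8]
grip_width: 0.0134
gripper_force: 40.2
```

```bash
python3 go.py .5667 .1384 .077 1.345
```

```text
t 7.18 tcp [0.5668 0.1388 0.0905] psi 1.3451 tilt [0.0003 0.0001] F [ 0.2 -0.  -0.8] M [0.04 0.04 0.  ] w 0.0134 gf 40.2 j7 -0.81
shift [-0.0022 -0.      0.0674] turn 0.0001 rows 0.3
```

Call:
play_rows --commands '[[[1, -0.002, 0, 0.02, 0], [1, -0.002, 0, 0.04, 0], [1, -0.002, 0, 0.055, 0], [1, -0.002, 0, 0.07, 0], [1, -0.002, 0, 0.07, 0], [1, -0.002, 0, 0.07, 0]]]'

```text
clock: 7.68
tcp_pos: [0.5664, 0.1383, 0.076]
orientation: [-2.457, -1.957, 0.001]
contact_force: [0.4, 0.3, -0.6]
grip_width: 0.0134
gripper_force: 40.2
```

```bash
python3 go.py .5667 .1384 .065 1.345
```

```text
t 7.68 tcp [0.5664 0.1383 0.076 ] psi 1.345 tilt [-0.0006 -0.0001] F [ 0.4  0.3 -0.6] M [0.02 0.04 0.02] w 0.0134 gf 40.2 j7 -0.82
shift [0.001  0.0015 0.0549] turn 0.0 rows 0.3
```

Call:
play_rows --commands '[[[1, 0.001, 0.001, 0.015, 0], [1, 0.001, 0.001, 0.03, 0], [1, 0.001, 0.001, 0.045, 0], [1, 0.001, 0.001, 0.055, 0], [1, 0.001, 0.001, 0.055, 0], [1, 0.001, 0.001, 0.055, 0]]]'

```text
clock: 8.18
tcp_pos: [0.5668, 0.1384, 0.0651]
orientation: [-2.457, -1.957, 0.0]
contact_force: [0.3, -0.7, -0.2]
grip_width: 0.0134
gripper_force: 40.2
```

```bash
python3 go.py .5667 .1384 .048 1.345
```

```text
t 8.18 tcp [0.5668 0.1384 0.0651] psi 1.345 tilt [-0.0002 -0.0001] F [ 0.3 -0.7 -0.2] M [0.01 0.03 0.01] w 0.0134 gf 40.2 j7 -0.83
shift [-0.0001 -0.0002  0.0856] turn 0.0 rows 0.4
```

Call:
play_rows --commands '[[[1, 0, 0, 0.02, 0], [1, 0, 0, 0.04, 0], [1, 0, 0, 0.055, 0], [1, 0, 0, 0.07, 0], [1, 0, 0, 0.08, 0], [1, 0, 0, 0.08, 0], [1, 0, 0, 0.08, 0]]]'

```text
clock: 8.77
tcp_pos: [0.5669, 0.1385, 0.0526]
orientation: [2.456, 1.956, -0.001]
contact_force: [-12.1, -4.5, 33.2]
grip_width: 0.0136
gripper_force: 45.2
```

```bash
python3 go.py .5667 .1384 .048 1.345
```

```text
t 8.77 tcp [0.5669 0.1385 0.0526] psi 1.3449 tilt [ 0.0007 -0.0015] F [-12.1  -4.5  33.2] M [-0.93  2.75 -0.01] w 0.0136 gf 45.2 j7 -0.84
shift [-0.0008 -0.0009  0.0231] turn -0.0001 rows 0.1
```

Call:
play_rows --commands '[[[1, 0, 0, -0.012, 0], [0.3, 0, 0, -0.012, 0], [0.3, 0, 0, -0.012, 0], [0.3, 0, 0, -0.012, 0], [0.3, 0, 0, -0.15, 0], [0.3, 0, 0, -0.3, 0], [0.3, 0, 0, -0.35, 0], [1, 0, 0, -0.35, 0], [1, 0, 0, -0.35, 0], [1, 0, 0, -0.35, 0], [1, 0, 0, -0.35, 0], [1, 0, 0, -0.35, 0]]]'

```text
clock: 9.77
tcp_pos: [0.566, 0.1381, 0.1179]
orientation: [-2.457, -1.956, 0.003]
contact_force: [-0.5, 1.3, 0.1]
grip_width: 0.0001
gripper_force: 0.0
```

```bash
python3 go.py .5664 .1371 .087 1.345
```

```text
t 9.77 tcp [0.566  0.1381 0.1179] psi 1.345 tilt [-0.0023 -0.0006] F [-0.5  1.3  0.1] M [ 0.07 -0.02  0.02] w 0.0001 gf 0.0 j7 -0.79
shift [-0.0045  0.0035  0.1546] turn 0.0 rows 0.7
```

Press the handle top with the shut fingers, to measure its height (88 mm expected).

Call:
play_rows --commands '[[[1, -0.005, 0.003, 0.05, 0], [1, -0.005, 0.003, 0.1, 0], [1, -0.005, 0.003, 0.13, 0], [1, -0.005, 0.003, 0.15, 0], [1, -0.005, 0.003, 0.165, 0], [1, -0.005, 0.003, 0.165, 0], [1, -0.005, 0.003, 0.165, 0]]]'

```text
clock: 10.35
tcp_pos: [0.5681, 0.1371, 0.0882]
orientation: [2.457, 1.955, 0.001]
contact_force: [-4.2, -3.5, 17.9]
grip_width: 0.0002
gripper_force: 9.0
```

```bash
python3 go.py .5664 .1371 .15 1.345
```

```text
t 10.35 tcp [0.5681 0.1371 0.0882] psi 1.3445 tilt [ 0.0019 -0.0009] F [-4.2 -3.5 17.9] M [-0.72  1.05  0.01] w 0.0002 gf 9.0 j7 -0.81
shift [-0.0021 -0.0079 -0.3093] turn -0.0003 rows 1.5
```

Call:
play_rows --commands '[[[1, 0, 0, -0.2, 0], [0, -0.3, 0, -0.4, 0], [0, -0.9, 0, -0.45, 0], [0, -0.9, 0, -0.45, 0], [0, -0.9, 0, -0.45, 0], [0, -0.9, 0, -0.45, 0], [0, -0.9, 0, -0.45, 0], [0, -0.9, 0, -0.45, 0]]]'

```text
clock: 11.02
tcp_pos: [0.5267, -0.0397, 0.1762]
orientation: [2.461, 1.952, -0.0]
contact_force: [0.6, 0.8, 0.2]
grip_width: 0.0426
gripper_force: 0.0
```

```bash
python3 go.py .525 -.233 .15 1.345
python3 - <<'E'
from bench import viewer,get_obs
from ov import *
fs[:]=[viewer.grab_frame(n) for n in("top","side")];pickle.dump(fs,open("fs.pkl","wb"))
A=cv2.resize(fs[0]["pixels"][155:182,330:357,::-1],None,fx=14,fy=14,interpolation=cv2.INTER_CUBIC)
B=cv2.resize(fs[1]["pixels"][120:156,254:284,::-1],None,fx=13,fy=13,interpolation=cv2.INTER_CUBIC)
o=np.zeros((480,790,3),np.uint8);o[:A.shape[0],:A.shape[1]]=A;o[:B.shape[0],390:390+B.shape[1]]=B
cv2.imwrite("pics/sp.png",cv2.convertScaleAbs(o,alpha=1.5))
for f in fs:
    for d in viewer.trace(f,"spindle_grip")[:2]:print(d["score"],d["rect"],d["pixels"].sum())
K=[box(-.017,.017,-.009,.009,.066,.108)]
c=[.5255,-.2330]
im=fs[0]["pixels"].max(2).astype(int);sd=fs[1]["pixels"].max(2).astype(int)
def dk(g,u,th):
    n,L,st,ce=cv2.connectedComponentsWithStats((g<th).astype(np.uint8));l=L[u[1],u[0]];return (L==l).astype(float),st[l]
for th in(50,60,70,80):
    m,s=dk(im,(344,165),th);q,s2=dk(sd,(268,133),th);print(th,s,s2)
    if s[4]<400:
        best=[]
        for y in np.arange(0,3.14,.05):
            cs=[np.abs(sil(fs[0],pl([c[0]+dx,c[1]+dy,0],y,K[0]),4)-m).sum() for dx in(-.002,0,.002) for dy in(-.002,0,.002)]
            best.append((round(min(cs),1),round(y,2),int(np.argmin(cs))))
        print(sorted(best)[:5])
E
```

```text
t 11.02 tcp [ 0.5267 -0.0397  0.1762] psi 1.3415 tilt [ 0.0003 -0.0004] F [0.6 0.8 0.2] M [ 0.04 -0.02  0.08] w 0.0426 gf 0.0 j7 -0.42
shift [-0.9432  0.2113  0.1315] turn -0.0022 rows 4.7
0.74 [336.0, 161.1, 351.7, 175.1] 182
0.65 [263.7, 126.2, 276.9, 153.2] 284
0.19 [154.7, 185.3, 231.4, 250.1] 2763
50 [     0      0    512    384 192624] [     0      0    512    384 191986]
60 [     0      0    512    384 186660] [265 130   5  11  31]
70 [336 161  15  10 109] [264 127  10  15 111]
[(np.float64(33.4), np.float64(1.4), 2), (np.float64(33.9), np.float64(1.35), 2), (np.float64(33.9), np.float64(1.45), 2), (np.float64(35.1), np.float64(1.3), 2), (np.float64(35.3), np.float64(1.25), 2)]
80 [335 160  16  11 119] [264 127  10  16 129]
[(np.float64(28.6), np.float64(1.35), 2), (np.float64(28.7), np.float64(1.2), 2), (np.float64(28.7), np.float64(1.25), 2), (np.float64(28.8), np.float64(1.3), 2), (np.float64(28.9), np.float64(1.4), 2)]
```

View pics/sp.png

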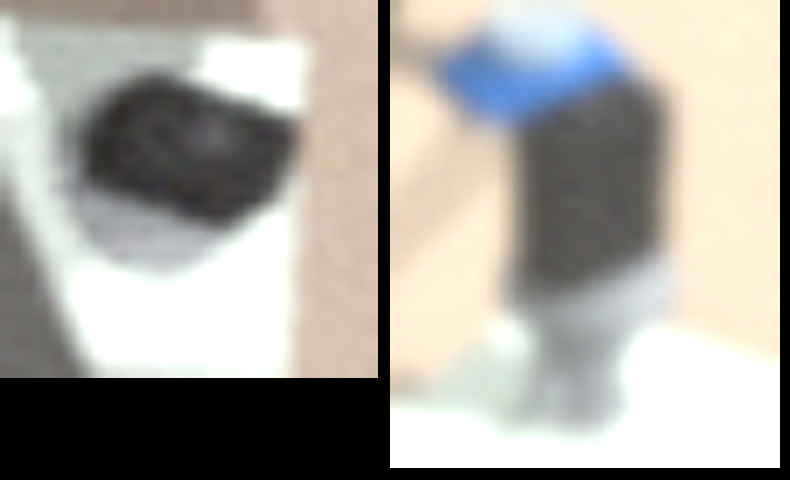

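Call:
play_rows --commands '[[[0, -0.94, 0.21, 0.1, 0.03], [0, -0.94, 0.21, 0.1, 0.03], [0, -0.94, 0.21, 0.1, 0.03], [0, -0.94, 0.21, 0.1, 0.03], [0, -0.94, 0.21, 0.1, 0.03], [0, -0.94, 0.21, 0.1, 0.03], [0, -0.94, 0.21, 0.1, 0.03], [0, -0.94, 0.21, 0.1, 0.03]]]'

```text
clock: 11.88
tcp_pos: [0.5263, -0.2287, 0.156]
orientation: [-2.5, -1.901, -0.001]
contact_force: [0.2, 1.0, 0.3]
grip_width: 0.0429
gripper_force: 0.0
```

```bash
python3 go.py .5247 -.232 .071 1.295
```

```text
t 11.88 tcp [ 0.5263 -0.2287  0.156 ] psi 1.3003 tilt [-0.0002  0.0013] F [0.2 1.  0.3] M [ 0.01 -0.03 -0.01] w 0.0429 gf 0.0 j7 -0.11
shift [-0.0187 -0.0033  0.4248] turn 0.0033 rows 2.0
```

Call:
play_rows --commands '[[[0, -0.018, -0.003, 0.1, 0.003], [0, -0.018, -0.003, 0.2, 0.003], [0, -0.018, -0.003, 0.3, 0.003], [0, -0.018, -0.003, 0.38, 0.003], [0, -0.018, -0.003, 0.42, 0.003], [0, -0.018, -0.003, 0.42, 0.003], [0, -0.018, -0.003, 0.42, 0.003], [0.5, -0.018, -0.003, 0.42, 0.003], [1, -0.018, -0.003, 0.42, 0.003], [1, -0.018, -0.003, 0.42, 0.003], [1, -0.018, -0.003, 0.42, 0.003], [1, -0.018, -0.003, 0.42, 0.003]]]' --grip_force 50

```text
clock: 12.88
tcp_pos: [0.5251, -0.2339, 0.0736]
orientation: [2.506, 1.892, 0.002]
contact_force: [-1.5, 2.6, 6.8]
grip_width: 0.0178
gripper_force: 49.0
```

```bash
python3 go.py .5247 -.232 .071 1.295
```

```text
t 12.88 tcp [ 0.5251 -0.2339  0.0736] psi 1.2933 tilt [ 0.0019 -0.0004] F [-1.5  2.6  6.8] M [0.46 0.2  0.05] w 0.0178 gf 49.0 j7 -0.15
shift [ 0.0088 -0.0044  0.0128] turn -0.0011 rows 0.1
```

Call:
play_rows --commands '[[[1, 0, 0, 0, 0], [1, 0, 0, -0.05, 0], [1, 0, 0, -0.15, 0], [1, 0, 0, -0.3, 0], [1, 0, 0, -0.45, 0], [1, 0, 0, -0.6, 0], [1, 0, 0, -0.6, 0], [1, 0, 0, -0.6, 0], [1, 0, 0, -0.6, 0]]]' --grip_force 80

```text
clock: 13.63
tcp_pos: [0.5233, -0.234, 0.1918]
orientation: [-2.507, -1.892, 0.001]
contact_force: [-0.3, 0.4, -2.8]
grip_width: 0.0168
gripper_force: 79.1
```

```bash
python3 go.py .5555 .0921 .18 1.295
python3 - <<'E'
from bench import viewer,get_obs
from ov import *
fs[:]=[viewer.grab_frame(n) for n in("top","side")];pickle.dump(fs,open("fs.pkl","wb"))
t=get_obs()["tcp_pos"];u=proj(fs[1],t-[0,0,.02])[0].astype(int)
B=cv2.resize(fs[1]["pixels"][u[1]-20:u[1]+25,u[0]-27:u[0]+28,::-1],None,fx=13,fy=13,interpolation=cv2.INTER_CUBIC)
cv2.imwrite("pics/key.png",cv2.convertScaleAbs(B,alpha=1.5))
E
```

```text
t 13.63 tcp [ 0.5233 -0.234   0.1918] psi 1.2929 tilt [-0.0011  0.0001] F [-0.3  0.4 -2.8] M [-0.04  0.09  0.05] w 0.0168 gf 79.1 j7 -0.09
shift [ 1.6123 -0.2924  0.0591] turn -0.0013 rows 7.9
```

View pics/key.png

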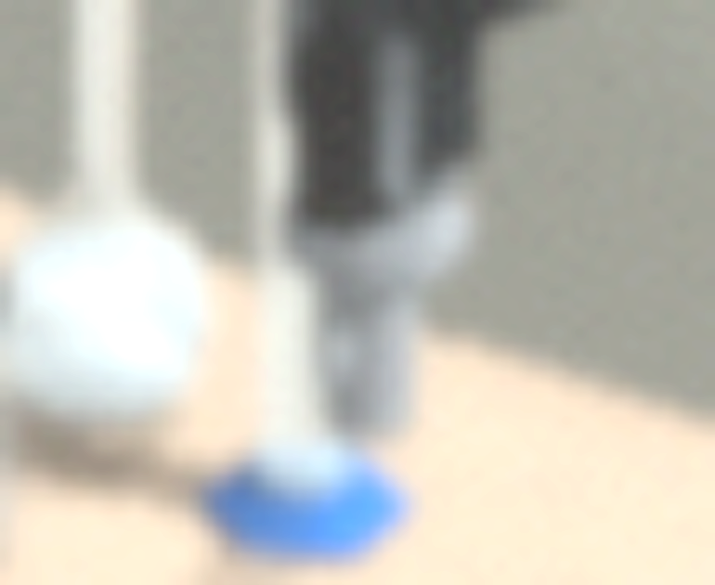

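Call:
play_rows --commands '[[[1, 0.8, -0.14, 0, 0.38], [1, 0.8, -0.14, 0, 0.38], [1, 0.8, -0.14, 0, 0.38], [1, 0.8, -0.14, 0, 0.38], [1, 0.8, -0.14, 0, 0.38], [1, 0.8, -0.14, 0, 0.38], [1, 0.8, -0.14, 0, 0.38]]]'

```text
clock: 14.32
tcp_pos: [0.5403, -0.0721, 0.1911]
orientation: [-2.95, -1.078, 0.004]
contact_force: [-0.0, -1.0, -1.6]
grip_width: 0.0174
gripper_force: 78.8
```

```bash
python3 go.py .555 .092 .16 .1
```

```text
t 14.32 tcp [ 0.5403 -0.0721  0.1911] psi 0.7004 tilt [-0.0025 -0.0003] F [-0.  -1.  -1.6] M [-0.08 -0.07 -0.02] w 0.0174 gf 78.8 j7 -0.95
shift [ 0.5851 -0.5798  0.155 ] turn 0.3822 rows 4.8
```

Call:
play_rows --commands '[[[1, 0.585, -0.58, 0, 0.38], [1, 0.585, -0.58, 0, 0.38], [1, 0.585, -0.58, 0, 0.38], [1, 0.585, -0.58, 0, 0.38], [1, 0.585, -0.58, 0.1, 0.38], [1, 0.585, -0.58, 0.15, 0.38], [1, 0.585, -0.58, 0.15, 0.38], [1, 0.585, -0.58, 0.15, 0.38], [1, 0.585, -0.58, 0.15, 0.38], [1, 0.585, -0.58, 0.15, 0.38]]]'

```text
clock: 15.15
tcp_pos: [0.5572, 0.0896, 0.163]
orientation: [3.137, 0.154, 0.002]
contact_force: [0.2, 0.2, -1.8]
grip_width: 0.017
gripper_force: 78.8
```

```bash
python3 go.py .555 .092 .135 .1
```

```text
t 15.15 tcp [0.5572 0.0896 0.163 ] psi 0.0979 tilt [ 0.0011 -0.0004] F [ 0.2  0.2 -1.8] M [0.04 0.03 0.01] w 0.017 gf 78.8 j7 -1.84
shift [-0.0097 -0.0131  0.14  ] turn -0.0013 rows 0.7
```

Call:
play_rows --commands '[[[1, -0.01, -0.013, 0.05, 0], [1, -0.01, -0.013, 0.1, 0], [1, -0.01, -0.013, 0.14, 0], [1, -0.01, -0.013, 0.14, 0], [1, -0.01, -0.013, 0.14, 0], [1, -0.01, -0.013, 0.14, 0], [1, -0.01, -0.013, 0.14, 0]]]'

```text
clock: 15.73
tcp_pos: [0.5545, 0.0941, 0.1346]
orientation: [-3.138, -0.156, -0.001]
contact_force: [-0.3, -0.4, -2.1]
grip_width: 0.0169
gripper_force: 78.9
```

```bash
python3 go.py .555 .092 .118 .1
```

```text
t 15.73 tcp [0.5545 0.0941 0.1346] psi 0.0995 tilt [0.0006 0.0002] F [-0.3 -0.4 -2.1] M [ 0.02 -0.02  0.01] w 0.0169 gf 78.9 j7 -1.85
shift [0.0013 0.0108 0.0829] turn -0.0003 rows 0.4
```

Call:
play_rows --commands '[[[1, 0.002, 0.008, 0, 0], [1, 0.002, 0.008, 0, 0], [1, 0.002, 0.008, 0.02, 0], [1, 0.002, 0.008, 0.04, 0], [1, 0.002, 0.008, 0.06, 0], [1, 0.002, 0.008, 0.08, 0], [1, 0.002, 0.008, 0.08, 0], [1, 0.002, 0.008, 0.08, 0]]]'

```text
clock: 16.4
tcp_pos: [0.5545, 0.0924, 0.1178]
orientation: [3.138, 0.156, -0.001]
contact_force: [-1.0, 1.0, -1.0]
grip_width: 0.0173
gripper_force: 78.9
```

```bash
python3 go.py .555 .092 .109 .1
```

```text
t 16.4 tcp [0.5545 0.0924 0.1178] psi 0.0995 tilt [-0.0009 -0.0002] F [-1.  1. -1.] M [ 0.03 -0.03  0.02] w 0.0173 gf 78.9 j7 -1.86
shift [0.0026 0.0021 0.0442] turn -0.0003 rows 0.2
```

Call:
play_rows --commands '[[[1, 0.001, 0, 0.02, 0], [1, 0.001, 0, 0.035, 0], [1, 0.001, 0, 0.045, 0], [1, 0.001, 0, 0.045, 0], [1, 0.001, 0, 0.045, 0], [1, 0.001, 0, 0.045, 0]]]'

```text
clock: 16.9
tcp_pos: [0.5551, 0.0927, 0.1108]
orientation: [3.138, 0.156, 0.001]
contact_force: [-6.2, -0.6, 13.4]
grip_width: 0.0168
gripper_force: 81.4
```

```bash
python3 go.py .555 .092 .107 -.1
```

```text
t 16.9 tcp [0.5551 0.0927 0.1108] psi 0.0994 tilt [0.0006 0.    ] F [-6.2 -0.6 13.4] M [-0.12  1.41  0.01] w 0.0168 gf 81.4 j7 -1.86
shift [-0.0008  0.0034  0.0192] turn 0.1269 rows 1.6
```

Call:
play_rows --commands '[[[1, 0, 0, 0, 0.03], [1, 0, 0, 0, 0.06], [1, 0, 0, 0, 0.09], [1, 0, 0, 0, 0.12], [1, 0, 0, 0, 0.14], [1, 0, 0, 0, 0.16], [1, 0, 0, 0, 0.18], [1, 0, 0, 0, 0.2], [1, 0, 0, 0, 0.2], [1, 0, 0, 0, 0.2]]]'

```text
clock: 17.73
tcp_pos: [0.5548, 0.093, 0.1094]
orientation: [-3.123, 0.335, -0.0]
contact_force: [-1.9, 1.5, -0.8]
grip_width: 0.017
gripper_force: 79.1
```

```bash
python3 go.py .555 .092 .107 -.225
```

```text
t 17.73 tcp [0.5548 0.093  0.1094] psi -0.2139 tilt [0.0001 0.0003] F [-1.9  1.5 -0.8] M [0.45 0.43 0.03] w 0.017 gf 79.1 j7 -2.13
shift [0.0022 0.0045 0.0119] turn 0.0071 rows 0.1
```

Call:
play_rows --commands '[[[1, 0, 0.002, 0.015, 0], [1, 0, 0.002, 0.03, 0], [1, 0, 0.002, 0.045, 0], [1, 0, 0.002, 0.06, 0], [1, 0, 0.002, 0.075, 0], [1, 0, 0.002, 0.075, 0], [1, 0, 0.002, 0.075, 0]]]'

```text
clock: 18.32
tcp_pos: [0.5546, 0.0927, 0.0936]
orientation: [-3.123, 0.336, 0.001]
contact_force: [-1.5, 4.5, -2.3]
grip_width: 0.0174
gripper_force: 78.7
```

```bash
python3 go.py .555 .092 .082 -.225
```

```text
t 18.32 tcp [0.5546 0.0927 0.0936] psi -0.2141 tilt [-0.0005  0.0007] F [-1.5  4.5 -2.3] M [1.27 0.47 0.01] w 0.0174 gf 78.7 j7 -2.14
shift [0.0026 0.0032 0.0582] turn 0.0069 rows 0.3
```

Key is in the keyway; press home.

Call:
play_rows --commands '[[[1, 0.003, 0.002, 0.015, 0.004], [1, 0.003, 0.002, 0.03, 0.004], [1, 0.003, 0.002, 0.04, 0.004], [1, 0.003, 0.002, 0.05, 0.004], [1, 0.003, 0.002, 0.055, 0.004], [1, 0.003, 0.002, 0.055, 0.004], [1, 0.003, 0.002, 0.055, 0.004], [1, 0.003, 0.002, 0.055, 0.004]]]'

```text
clock: 18.98
tcp_pos: [0.555, 0.0929, 0.0857]
orientation: [-3.122, 0.345, 0.001]
contact_force: [-11.8, 5.2, 25.3]
grip_width: 0.017
gripper_force: 82.8
```

```bash
python3 go.py .555 .092 .082 -.225
```

```text
t 18.98 tcp [0.555  0.0929 0.0857] psi -0.2199 tilt [-0.0003  0.001 ] F [-11.8   5.2  25.3] M [0.94 2.79 0.05] w 0.017 gf 82.8 j7 -2.15
shift [0.0009 0.0046 0.0183] turn 0.0033 rows 0.1
```

Call:
play_rows --commands '[[[1, -0.004, 0, 0.005, 0], [1, -0.004, 0, 0.008, 0], [1, -0.004, 0, 0.008, 0], [1, -0.004, 0, 0.008, 0], [1, -0.004, 0, 0.008, 0], [1, -0.004, 0, 0.008, 0]]]' --grip_force 100

```text
clock: 19.48
tcp_pos: [0.555, 0.093, 0.0856]
orientation: [-3.122, 0.345, -0.002]
contact_force: [-14.4, 3.0, 38.4]
grip_width: 0.0166
gripper_force: 98.2
```

```bash
python3 go.py
python3 - <<'E'
from bench import viewer,get_obs
from ov import *
f=viewer.grab_frame("side");fs[1]=f
B=cv2.resize(f["pixels"][170:245,150:240,::-1],None,fx=8,fy=8,interpolation=cv2.INTER_CUBIC)
cv2.imwrite("pics/fin.png",cv2.convertScaleAbs(B,alpha=1.4))
E
```

```text
t 19.48 tcp [0.555  0.093  0.0856] psi -0.2202 tilt [0.0014 0.0009] F [-14.4   3.   38.4] M [0.51 3.52 0.05] w 0.0166 gf 98.2 j7 -2.15
```

View pics/fin.png

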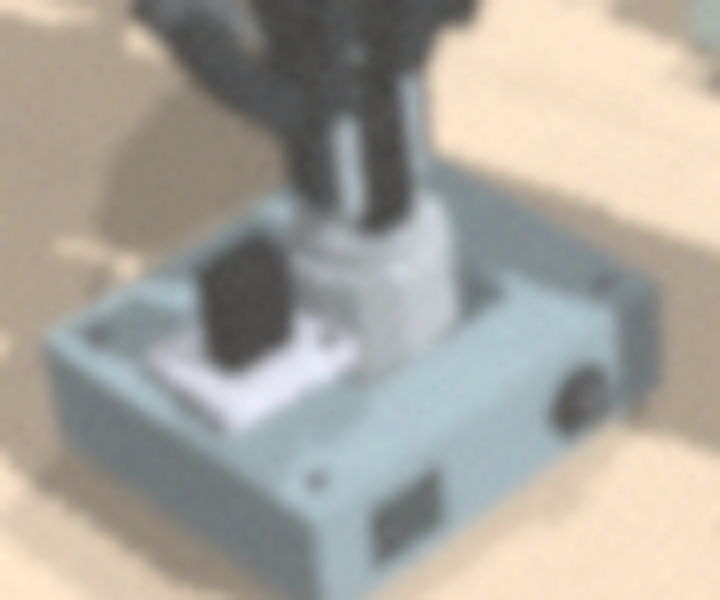

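Call:
play_rows --commands '[[[1, -0.004, 0, -0.006, 0], [1, -0.004, 0, -0.006, 0], [1, -0.004, 0, -0.006, 0], [1, -0.004, 0, -0.006, 0], [1, -0.004, 0, -0.006, 0]]]'

```text
clock: 19.95
tcp_pos: [0.5549, 0.0929, 0.0857]
orientation: [-3.121, 0.345, -0.004]
contact_force: [-8.9, 4.0, 24.3]
grip_width: 0.0165
gripper_force: 99.1
```

```bash
python3 go.py; python3 -c "
from bench import get_obs,r
o=get_obs()
if o['tcp_pos'][2]<.0862 and o['contact_force'][2]>10: print(r.hand_in())"
```

```text
t 19.95 tcp [0.5549 0.0929 0.0857] psi -0.2204 tilt [0.0025 0.001 ] F [-8.9  4.  24.3] M [0.69 2.19 0.06] w 0.0165 gf 99.1 j7 -2.15
the job is handed in; nothing more can be done
None
```

I handed the job in at 20 s: the lock blade is fully down with its handle on the arm, and the spindle is keyed, pressed home against the spring with about 24 N and still gripped. I kept clear of the vial, dish and marker but did not re-check them in a final picture.

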